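# Heft the canisters and stand the loaded one on the lab jack

## Task

One of the four identical closed steel canisters on the spill tray still holds a sample: find it by lifting them and feeling which is much the heaviest, then stand that one upright in the middle of the lab jack's platform, setting it down gently. The three empty canisters must be left standing upright where they were on the tray, nothing may be knocked over, and the amber bottle and the white jar near the jack must stay where they are.

Things in the scene. Friction and masses are not known exactly. Their poses are not given: they have to be found in the camera images.
- can_a: closed steel canister on the tray, like the other three: 76 mm across, lid 79 mm across, 89 mm high. Over the lid a fixed handle: level black bar 66 mm long (canister's y), 14 mm wide (x), 14 mm high, centred on the axis 120 mm above the underside, on 8 mm posts at y = +-27 mm; 24 mm free between lid and bar. Origin: centre of the underside, z up. Any of the four may be the loaded one
- can_b: outwardly the same as can_a, sizes and origin too. An empty canister weighs 0.22 to 0.30 kg in all (2.2 to 2.9 N), the loaded one 0.52 to 0.68 kg (5.1 to 6.7 N). Any of can_a, can_b, can_c and can_d may be the loaded one; the contents cannot be seen
- can_c: outwardly the same as can_a, sizes and origin too. An empty canister weighs 0.22 to 0.30 kg in all (2.2 to 2.9 N), the loaded one 0.52 to 0.68 kg (5.1 to 6.7 N). Any of can_a, can_b, can_c and can_d may be the loaded one; the contents cannot be seen
- can_d: outwardly the same as can_a, sizes and origin too. An empty canister weighs 0.22 to 0.30 kg in all (2.2 to 2.9 N), the loaded one 0.52 to 0.68 kg (5.1 to 6.7 N). Any of can_a, can_b, can_c and can_d may be the loaded one; the contents cannot be seen
- tray: white plastic spill tray, fixed to the bench, 250 mm (its x) by 340 mm (its y), rim 15 mm high, floor 5 mm thick (the canisters stand 5 mm above the bench). Origin: centre of its underside
- jack: laboratory scissor jack, fixed to the bench: blue base, steel scissor arms, plain square aluminium platform 150 x 150 mm whose top is 80 mm above the bench; a black adjusting knob sticks out 106 mm from the centre on its -x side, 40 mm up. It does not move. Origin: centre of its underside
- jack_top (a point): the centre of the top face of the jack's platform, 80 mm above the bench; axes as the jack's, z up
- bottle: bystander: small amber glass bottle, 44 mm across and 85 mm high, standing on the tray among the canisters. Origin: centre of its underside
- jar: bystander: white plastic jar, 60 mm across and 75 mm high, standing on the bench beyond the jack. Origin: centre of its underside
Mind the look-alikes: they are no part of the job. Leave any red look-alike of the can_c alone.

How it is judged:
By the outcome, as a careful person would: the job done as asked, in the order asked, and still so for the second after the job is handed in, with the robot touching nothing.
It also fails if it takes over 72 s, if anything falls off the work surface, if the arm or the gripper's body presses on something with over 40 N, if the wrist force passes 120 N, or if a joint passes its speed limit or range.

## Robot

A 6-joint arm with a two-finger parallel gripper is mounted at the origin on the work surface. World frame = base frame: x ahead of the robot, y to its left, z up, the work surface at z = 0. Lengths are in mm, angles in rad, forces in N, time in s.
With the tool pointing down it reaches from about 425 to 1125 mm from the base axis. Payload 14.9 kg.
Tool frame: the origin (TCP) lies midway between the tips of the shut fingers; the grasp point (between the pads) lies 19 mm behind it (manip.pinch_z is the distance from the TCP to the grasp point, in mm); z points along the fingers, y is the line along which they close (so a half turn about z gives the same grasp; the last joint's range is limited). The gripper opens to 91 mm and grips with 3 to 60 N. Pads are 32 mm wide; open, the fingers measure 118 mm over their backs; the gripper's body (76 mm by 178 mm) begins 60 mm behind the grasp point.
Start: joints at [-1.21, 0.379, 1.734, -0, 1.028, -0.033], TCP at [268.587, -646.436, 213.932] pointing down, gripper open.
Joint ranges: [-2.77, 2.77], [-0.74, 2.19], [0, 2.66], [-1.06, 4.2], [0.31, 2.87], [-3.08, 3.08]. Speed limits (rad/s): [1.89, 1.89, 2.39, 3.14, 3.14, 3.14].

## Interface

Orientations are given as a unit quaternion [x, y, z, w].
In Python, from workcell import manip gives the robot as it stands. The module is installed in compiled form; this text tells all that it offers.
- The arm moves only by the shell command python3 -m jog 'ROWS'. ROWS is JSON, a list of rows, each a list of 5 numbers: the opening, from 0 (shut) to 1 (fully open), then the shift along the world's x, y, z in mm, then the turn about the world's z in rad. In form: [[grip, dx, dy, dz, turn], ...]. A call has 1 to 8 rows; each row shifts and turns the commanded pose from where the row before left it; what a row does not reach is not made up. A row lasts 1/10 s, in which the tool goes at most 50 mm and 8.59 degrees, less where a joint would pass 70% of its speed; a pose out of reach is approached as far as the arm can. A call is refused whole if a number of a shift passes 50 or a number of a turn 0.15, either way. A call with a gripper value outside its range is refused whole. The fingers move at their own pace and stop on an object; the grip force is fixed at half the most. Time passes only in rows, so rows that do not move let the fingers close. It gives the time, the measured TCP pose, the force, the opening and the grip force at its end, in the units of the state.
- manip.state(): the state, without advancing time (a new reading comes with each control period).
- manip.get_image(name): name is "side" or "top"; returns (picture, depth): 420x560x3 uint8, red, green, blue; 420x560 float32, mm along the optical axis (not along the pixel's ray), 0 where there is no reading.
- manip.camera_params(name): a dict with "fx", "fy", "cx", "cy" (pixels), "position" and "orientation" of the camera in the world. Camera axes: x right, y up, looking along -z (the intrinsics and any distortion apply to the point x, -y, -z); pixel columns grow to the right and rows downward; lengths in mm; the calibration is good to about 2 mm. A picture is of the moment at which its call begins. camera_params takes no time and is no camera call.
- manip.job_done(): hands the job in; it is judged then, once.
Trained networks look in the newest picture that a camera, given by its name, has taken for a name from the list of things; names that differ only in an ending like _2 or _b are one class to them, and where a whole thing is asked for, a point or a joint stands for the part that bears it (a point fixed in the world has none). Each returns a list of dicts, best first, with "p" (0 to 1); they miss things now and then, are a little off and sometimes report something else, mostly with a low value. They report only what shows in the picture. A call takes as long as a camera call. They do not tell look-alikes from the thing itself.
- manip.masks_of(query, camera): "region" (420x560 bool, what is visible of it) and "bbox" ([centre column, centre row, width, height] in pixels, round what is visible of it).
- manip.tip_of(query, camera): "location" ([column, row] in pixels: a listed point, or the origin of a listed thing).
The state is a dict: "time": time; "qpos": joint angles; "joint_velocities": joint speeds; "effort": joint torques, N m; "position": TCP position; "orientation": TCP orientation; "contact_force": force on the tool from outside, world axes, zero at the start; "torque": the same for the moment, N m; "finger_gap": opening from 0.0 (shut) to 1.0 (fully open); "finger_force": force on a finger pad.
Only numpy, scipy, OpenCV 4.12 (cv2) and the standard library are available. Lean on these libraries where they do the work, as an engineer would, in place of code of your own. Each camera call takes 0.05 s, during which the arm holds its last target. There are 200 camera calls.

## Working session

There is one attempt and no reset: what is moved stays moved. The work goes in short steps, Python scripts to look and compute and a shell command to move; the robot and the scene stay as the last step left them, time stands still between calls to the robot, and variables do not carry over. Pictures are saved under pics/ and viewed, at most 10 in all, crops included, and the job is handed in when it is done.

```bash
mkdir -p pics; cat > h.py <<'E'
import numpy as np, cv2
from scipy.spatial.transform import Rotation as R
from workcell import manip
def world(cam,c,r,d):
    p=manip.camera_params(cam)
    v=np.array([(c-p["cx"])/p["fx"]*d, -(r-p["cy"])/p["fy"]*d, -d])
    return R.from_quat(p["orientation"]).apply(v)+p["position"]
def cloud(cam,depth):
    p=manip.camera_params(cam)
    r,c=np.mgrid[:depth.shape[0],:depth.shape[1]]
    v=np.stack([(c-p["cx"])/p["fx"]*depth,-(r-p["cy"])/p["fy"]*depth,-depth],-1)
    return R.from_quat(p["orientation"]).apply(v.reshape(-1,3)).reshape(*depth.shape,3)+p["position"]
E
python3 - <<'E'
from h import *
ims=[]
for cam in("top","side"):
    im,d=manip.get_image(cam); np.savez(f"/tmp/{cam}.npz",im=im,d=d); ims.append(im)
    p=manip.camera_params(cam); print(cam,p)
    W=cloud(cam,d)
    for q in("can_a","tray","jack","bottle","jar"):
        for m in manip.masks_of(q,cam):
            g=m["region"]&(d>0)
            if m["p"]>.2: print(cam,q,round(m["p"],2),np.round(m["bbox"]),np.round(np.median(W[g],0)),"zmax",np.round(np.percentile(W[g][:,2],98)) if g.any() else 0)
for n,i in zip(("top","side"),ims): cv2.imwrite(f"pics/{n}0.png",i[...,::-1])
print(manip.state())
E
```

```text
top {'fx': 412.5327157506575, 'fy': 412.5327157506575, 'cx': 274.11110578468555, 'cy': 209.4793322070054, 'position': array([ 577.07188494,  -37.14777524, 1017.99935888]), 'orientation': array([-0.01836206,  0.01244477,  0.70831571, -0.70554718])}
top can_a 0.98 [280. 146.  37.  42.] [760. -41.  89.] zmax 128.0
top can_a 0.94 [176. 268.  39.  39.] [490. 190.  93.] zmax 133.0
top can_a 0.92 [177. 213.  40.  35.] [616. 186.  93.] zmax 133.0
top can_a 0.82 [267. 206.  38.  34.] [625. -11.  93.] zmax 133.0
top can_a 0.69 [267. 257.  37.  32.] [510.  -8.  93.] zmax 133.0
top can_a 0.43 [220. 230.  22.  19.] [569.  94.  63.] zmax 91.0
top bottle 0.7 [220. 232.  20.  20.] [570.  93.  63.] zmax 91.0
top jar 0.92 [393. 166.  30.  25.] [ 719. -302.   73.] zmax 77.0
side {'fx': 509.85712646866176, 'fy': 509.85712646866176, 'cx': 277.1890229993399, 'cy': 212.2477011041236, 'position': array([160.77689426, 454.02567223, 800.12399554]), 'orientation': array([-0.13793073,  0.3375416 ,  0.86075781, -0.35515739])}
side can_a 0.91 [275. 221.  42.  70.] [616.   6.  90.] zmax 131.0
side can_a 0.85 [321.
[... 522 characters left out ...]
os': array([-1.21028631e+00,  3.78883801e-01,  1.73420999e+00, -2.70190214e-05,
        1.02853909e+00, -3.33060031e-02]), 'joint_velocities': array([ 0.00156624, -0.00044208,  0.00172977, -0.00036271,  0.00085663,
        0.0006685 ]), 'effort': array([ 3.15874722e-04, -7.63384724e+01, -4.34599650e+01,  6.50949776e-02,
        3.90900252e-02, -4.27752639e-05]), 'position': array([ 268.58484743, -646.42001639,  213.9381403 ]), 'orientation': array([ 9.80674811e-01,  1.95644867e-01, -1.46923071e-05, -1.79571889e-05]), 'contact_force': array([ 0.00212273, -0.0738453 , -0.16257614]), 'torque': array([ 0.00752141,  0.0084418 , -0.00820685]), 'finger_force': 0.0, 'finger_gap': 1.0049335651366873}
```

View pics/top0.png

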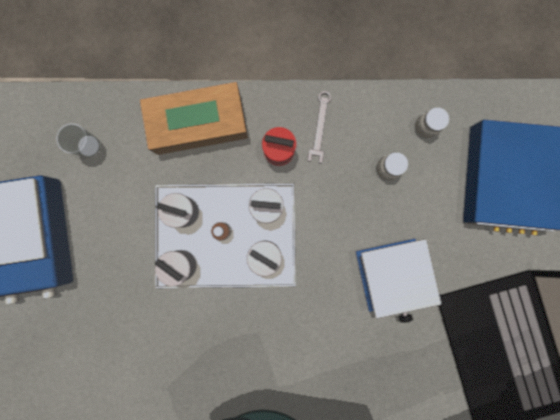

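View pics/side0.png

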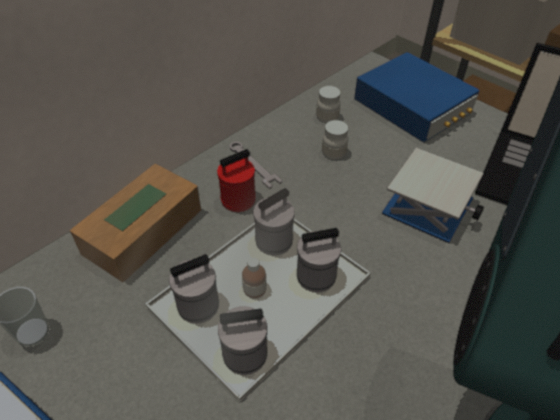

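The top view shows four grey canisters on the tray at px (177,213), (177,268), (267,206) and (267,257), with the bottle at (220,231). The red canister at (280,146) stands off the tray and is the look-alike, so I leave it alone. The jack platform is at (400,278) and the jar at (393,166). A second, similar jar is at (434,122). Next I measure the handle bars.

```bash
python3 - <<'E'
from h import *
D={c:np.load(f"/tmp/{c}.npz") for c in("top","side")}
W={c:cloud(c,D[c]["d"]) for c in D}
for n,xy in dict(P1=(616,186),P2=(490,190),P3=(625,-11),P4=(510,-8)).items():
    for c in D:
        w=W[c]; im=D[c]["im"].max(-1)
        # bar: dark & high
        for zl,zh,nm in((120,142,"bar"),(86,102,"lid")):
            g=(w[...,2]>zl)&(w[...,2]<zh)&(np.hypot(w[...,0]-xy[0],w[...,1]-xy[1])<60)
            p=w[g][:,:2]
            (cx,cy),(a,b),t=cv2.minAreaRect(p.astype(np.float32))
            u=np.linalg.svd(p-p.mean(0))[2][0]
            print(n,c,nm,g.sum(),"z",np.round(np.median(w[g][:,2])),"rect",np.round([cx,cy,a,b]),"mean",np.round(p.mean(0)),"dir",round(np.degrees(np.arctan2(u[1],u[0]))%180,1))
for c in D:
    w=W[c]; g=(w[...,2]>70)&(w[...,2]<92)&(np.hypot(w[...,0]-455,w[...,1]+285)<125)
    k=cv2.connectedComponentsWithStats(cv2.erode(g.astype(np.uint8),np.ones((2,2))))
    i=1+np.argmax(k[2][1:,4]); p=w[k[1]==i]
    print("jack",c,len(p),np.median(p[:,2]),cv2.minAreaRect(p[:,:2].astype(np.float32)))
    print(manip.tip_of("jack_top",c))
im=cv2.resize(D["top"]["im"][175:300,145:310],None,fx=4.5,fy=4.5,interpolation=cv2.INTER_CUBIC)
cv2.imwrite("pics/crop.png",im[...,::-1])
E
```

```text
P1 top bar 198 z 130.0 rect [617. 194.  67.  14.] mean [617. 192.] dir 72.9
P1 top lid 769 z 93.0 rect [617. 194.  77.  77.] mean [617. 191.] dir 163.8
P1 side bar 396 z 129.0 rect [617. 196.  66.  16.] mean [616. 197.] dir 72.8
P1 side lid 1064 z 92.0 rect [616. 198.  76.  74.] mean [607. 200.] dir 69.6
P2 top bar 225 z 131.0 rect [487. 198.  66.  14.] mean [487. 198.] dir 53.9
P2 top lid 749 z 93.0 rect [487. 198.  77.  77.] mean [488. 195.] dir 150.9
P2 side bar 465 z 129.0 rect [487. 201.  66.  15.] mean [485. 202.] dir 53.7
P2 side lid 1311 z 92.0 rect [486. 201.  76.  76.] mean [479. 207.] dir 52.0
P3 top bar 196 z 130.0 rect [627. -11.  64.  14.] mean [627. -11.] dir 84.4
P3 top lid 756 z 93.0 rect [628. -11.  77.  77.] mean [627. -12.] dir 174.0
P3 side bar 283 z 129.0 rect [628.  -9.  66.  17.] mean [626.  -7.] dir 84.7
P3 side lid 816 z 92.0 rect [625.  -6.  78.  72.] mean [619.  -4.] dir 64.2
P4 top bar 199 z 130.0 rect [509.  -7.  65.  14.] mean [509.  -7.] dir 58.8
P4 top lid 761 z 93.0 rect [509.  -6.  76.  76.] mean [510.  -7.] dir 148.6
P4 side bar 343 z 129.0 rect [509.  -5.  66.  16.] mean [508.  -3.] dir 58.6
P4 side lid 937 z 92.0 rect [508.  -1.  78.  73.] mean [501.   3.] dir 50.5
jack top 4241 79.80216399173173 ((460.71337890625, -316.1839294433594), (148.1359100341797, 148.70101928710938), 11.81489372253418)
[{'location': [402.8, 276.2], 'p': 0.63}]
jack side 3644 79.31133894883277 ((460.7772216796875, -312.50848388671875), (146.55349731445312, 151.57948303222656), 11.960107803344727)
[{'location': [437.8, 180.1], 'p': 0.79}]
```

View pics/crop.png

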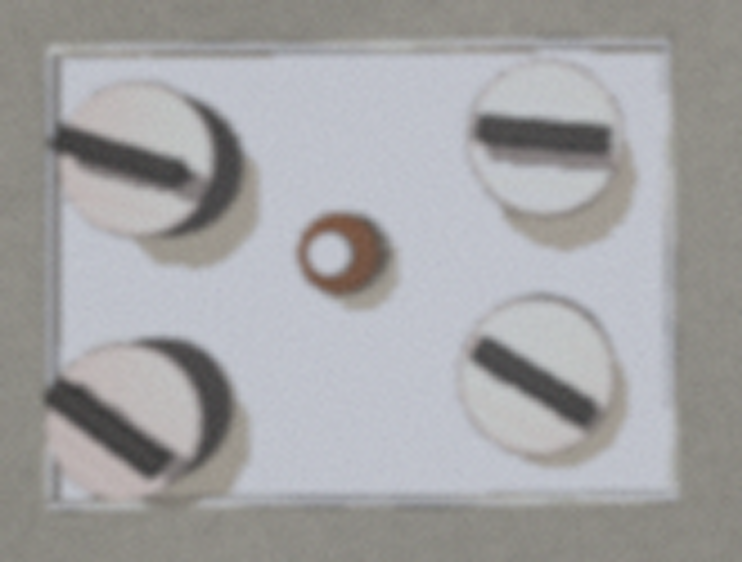

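Targets, averaged over both cameras:

| Target | x, y (mm) | Direction |
|---|---|---|
| P1 | 617, 195 | bar 73° |
| P2 | 487, 199 | bar 54° |
| P3 | 627, -10 | bar 84.5° |
| P4 | 509, -6 | bar 58.7° |
| Jack | 461, -314 | yaw 12° |

The measured sizes and heights match the description. The tool's y axis is at -67.4°, and P4 needs -31.3°, so I turn +0.63 rad.

```bash
python3 -m jog '[[0.5,15,40,0,0.04],[0.5,15,40,0,0.04],[0.5,15,40,0,0.04],[0.5,15,40,0,0.04],[0.5,15,40,0,0.04],[0.5,15,40,0,0.04],[0.5,15,40,0,0.04],[0.5,15,40,0,0.04]]'
python3 -m jog '[[0.5,15,40,0,0.04],[0.5,15,40,0,0.04],[0.5,15,40,0,0.04],[0.5,15,40,0,0.04],[0.5,15,40,0,0.04],[0.5,15,40,0,0.04],[0.5,15,40,0,0.04],[0.5,15,40,0,0.03]]'
python3 -m jog '[[0.5,0,0,0,0],[0.5,0,0,0,0],[0.5,0,0,0,0]]'
```

```text
time: 1.5
position: [388.9, -324.9, 214.1]
orientation: [0.937, 0.35, 0.0, 0.0]
contact_force: [0.7, -0.3, 0.8]
finger_gap: 0.501
finger_force: 0.0
time: 2.3
position: [509.0, -4.6, 214.2]
orientation: [0.871, 0.491, 0.0, 0.0]
contact_force: [1.3, 0.3, -0.7]
finger_gap: 0.5
finger_force: 0.0
time: 2.6
position: [508.3, -7.0, 213.9]
orientation: [0.872, 0.49, -0.0, -0.0]
contact_force: [-0.3, 1.0, -0.1]
finger_gap: 0.505
finger_force: 0.0
```

```bash
python3 -m jog '[[0.5,0.5,1,-30,0],[0.5,0,0,-30,0],[0.5,0,0,-25,0],[0.5,0,0,-15,0],[0.5,0,0,-7,0],[0.5,0,0,0,0],[0.5,0,0,0,0]]'
python3 -m jog '[[0,0,0,0,0],[0,0,0,0,0],[0,0,0,0,0],[0,0,0,0,0],[0,0,0,0,0]]'
```

```text
time: 3.3
position: [509.5, -5.9, 107.6]
orientation: [0.872, 0.489, 0.0, 0.0]
contact_force: [-0.1, 0.1, -0.5]
finger_gap: 0.499
finger_force: 0.0
time: 3.8
position: [509.2, -5.4, 107.1]
orientation: [0.872, 0.49, 0.0, 0.0]
contact_force: [1.4, -0.7, 1.1]
finger_gap: 0.149
finger_force: 30.0
```

Gripped, with the gap at the bar width of about 14 mm. Now I lift and weigh.

```bash
python3 -m jog '[[0,0,0,5,0],[0,0,0,10,0],[0,0,0,10,0],[0,0,0,5,0],[0,0,0,0,0],[0,0,0,0,0],[0,0,0,0,0],[0,0,0,0,0]]'
python3 -m jog '[[0,0,0,0,0],[0,0,0,0,0],[0,0,0,0,0]]'
python3 -m jog '[[0,0,0,0,0],[0,0,0,0,0]]'
```

```text
time: 4.6
position: [508.9, -5.4, 136.6]
orientation: [0.872, 0.49, -0.0, -0.0]
contact_force: [-0.3, -0.1, -2.7]
finger_gap: 0.155
finger_force: 30.0
time: 4.9
position: [509.1, -5.5, 136.8]
orientation: [0.872, 0.49, -0.0, -0.0]
contact_force: [0.2, -0.4, -3.5]
finger_gap: 0.154
finger_force: 30.0
time: 5.1
position: [509.1, -5.4, 136.9]
orientation: [0.872, 0.49, -0.0, -0.0]
contact_force: [0.4, 0.8, -3.0]
finger_gap: 0.15
finger_force: 30.0
```

About 3 N, so P4 is empty. I put it back and go to P3: shift (+118, -4), turn +0.45.

```bash
python3 -m jog '[[0,0,0,-10,0],[0,0,0,-10,0],[0,0,0,-6,0],[0,0,0,-2,0],[0,0,0,-1,0],[0,0,0,-1,0],[0,0,0,0,0],[0,0,0,0,0]]'
python3 -m jog '[[0.5,0,0,0,0],[0.5,0,0,0,0],[0.5,0,0,0,0],[0.5,0,0,0,0]]'
python3 -m jog '[[0.5,0,0,10,0],[0.5,0,0,25,0],[0.5,0,0,25,0],[0.5,29,-1,10,0.11],[0.5,30,-1,0,0.12],[0.5,30,-1,0,0.11],[0.5,29,-1,0,0.11],[0.5,0,0,0,0]]'
python3 -m jog '[[0.5,0,0,0,0],[0.5,0,0,0,0]]'
```

```text
time: 5.9
position: [509.2, -5.4, 107.1]
orientation: [0.872, 0.49, 0.0, 0.0]
contact_force: [0.4, -0.0, -4.0]
finger_gap: 0.15
finger_force: 30.0
time: 6.3
position: [509.2, -5.4, 107.0]
orientation: [0.872, 0.49, 0.0, 0.0]
contact_force: [-0.4, -0.9, 0.2]
finger_gap: 0.473
finger_force: 0.0
time: 7.1
position: [630.1, -9.6, 177.9]
orientation: [0.739, 0.673, 0.001, 0.001]
contact_force: [-1.1, -0.3, -0.1]
finger_gap: 0.505
finger_force: 0.0
time: 7.3
position: [626.2, -9.4, 177.1]
orientation: [0.741, 0.672, -0.0, -0.0]
contact_force: [0.3, 0.7, 0.1]
finger_gap: 0.5
finger_force: 0.0
```

```bash
python3 -m jog '[[0.5,0.5,0,-25,0],[0.5,0,0,-20,0],[0.5,0,0,-15,0],[0.5,0,0,-10,0],[0.5,0,0,0,0],[0.5,0,0,0,0]]'
python3 -m jog '[[0,0,0,0,0],[0,0,0,0,0],[0,0,0,0,0],[0,0,0,0,0],[0,0,0,0,0]]'
python3 -m jog '[[0,0,0,5,0],[0,0,0,10,0],[0,0,0,10,0],[0,0,0,5,0],[0,0,0,0,0],[0,0,0,0,0],[0,0,0,0,0],[0,0,0,0,0]]'
python3 -m jog '[[0,0,0,0,0],[0,0,0,0,0],[0,0,0,0,0]]'
python3 -m jog '[[0,0,0,0,0],[0,0,0,0,0]]'
```

```text
time: 7.9
position: [627.8, -9.4, 107.4]
orientation: [0.741, 0.672, 0.0, 0.0]
contact_force: [-0.3, -0.0, -0.7]
finger_gap: 0.499
finger_force: 0.0
time: 8.4
position: [627.7, -9.4, 107.1]
orientation: [0.741, 0.672, 0.0, 0.0]
contact_force: [1.1, -0.5, -0.5]
finger_gap: 0.15
finger_force: 30.0
time: 9.2
position: [627.4, -9.4, 136.5]
orientation: [0.741, 0.672, -0.0, -0.0]
contact_force: [-0.8, 0.6, -2.7]
finger_gap: 0.152
finger_force: 30.0
time: 9.5
position: [627.6, -9.4, 136.8]
orientation: [0.741, 0.672, -0.0, -0.0]
contact_force: [0.6, 0.6, -2.8]
finger_gap: 0.151
finger_force: 30.0
time: 9.7
position: [627.6, -9.4, 136.9]
orientation: [0.741, 0.672, -0.0, -0.0]
contact_force: [0.7, 0.1, -2.8]
finger_gap: 0.154
finger_force: 30.0
```

P3 is empty too. I put it back and go to P1: shift (-10.5, +204), turn -0.20.

```bash
python3 -m jog '[[0,0,0,-10,0],[0,0,0,-10,0],[0,0,0,-6,0],[0,0,0,-2,0],[0,0,0,-1,0],[0,0,0,-1,0],[0,0,0,0,0],[0,0,0,0,0]]'
python3 -m jog '[[0.5,0,0,0,0],[0.5,0,0,0,0],[0.5,0,0,0,0],[0.5,0,0,0,0]]'
python3 -m jog '[[0.5,0,0,10,0],[0.5,0,0,25,0],[0.5,0,0,25,0],[0.5,-2,30,10,0],[0.5,-2,35,0,-0.05],[0.5,-2,35,0,-0.05],[0.5,-2,35,0,-0.05],[0.5,-2,35,0,-0.05]]'
python3 -m jog '[[0.5,-0.5,34,0,0],[0.5,0,0,0,0],[0.5,0,0,0,0],[0.5,0,0,0,0]]'
```

```text
time: 10.5
position: [627.7, -9.5, 107.2]
orientation: [0.741, 0.672, 0.0, 0.0]
contact_force: [1.3, -0.2, -2.5]
finger_gap: 0.151
finger_force: 30.0
time: 10.9
position: [627.7, -9.5, 107.0]
orientation: [0.741, 0.672, 0.0, 0.0]
contact_force: [0.2, -0.0, -0.5]
finger_gap: 0.469
finger_force: 0.0
time: 11.7
position: [617.5, 162.0, 177.9]
orientation: [0.805, 0.594, 0.0, 0.0]
contact_force: [0.0, -0.1, 0.1]
finger_gap: 0.506
finger_force: 0.0
time: 12.1
position: [617.1, 193.9, 177.2]
orientation: [0.804, 0.595, 0.0, 0.0]
contact_force: [0.1, 0.4, -0.0]
finger_gap: 0.5
finger_force: 0.0
```

```bash
python3 -m jog '[[0.5,0,0.8,-25,0],[0.5,0,0,-20,0],[0.5,0,0,-15,0],[0.5,0,0,-10,0],[0.5,0,0,0,0],[0.5,0,0,0,0]]'
python3 -m jog '[[0,0,0,0,0],[0,0,0,0,0],[0,0,0,0,0],[0,0,0,0,0],[0,0,0,0,0]]'
python3 -m jog '[[0,0,0,5,0],[0,0,0,10,0],[0,0,0,10,0],[0,0,0,5,0],[0,0,0,0,0],[0,0,0,0,0],[0,0,0,0,0],[0,0,0,0,0]]'
python3 -m jog '[[0,0,0,0,0],[0,0,0,0,0],[0,0,0,0,0]]'
python3 -m jog '[[0,0,0,0,0],[0,0,0,0,0]]'
```

```text
time: 12.7
position: [617.4, 195.2, 107.4]
orientation: [0.804, 0.595, 0.0, 0.0]
contact_force: [0.5, 0.1, 0.8]
finger_gap: 0.498
finger_force: 0.0
time: 13.2
position: [617.2, 195.4, 107.1]
orientation: [0.804, 0.595, 0.0, 0.0]
contact_force: [2.3, 0.1, 2.5]
finger_gap: 0.152
finger_force: 30.0
time: 14.0
position: [616.8, 195.3, 136.5]
orientation: [0.804, 0.595, -0.0, -0.0]
contact_force: [-0.8, -0.1, -5.0]
finger_gap: 0.147
finger_force: 30.0
time: 14.3
position: [617.1, 195.3, 136.8]
orientation: [0.804, 0.595, -0.0, -0.0]
contact_force: [-0.9, -0.3, -6.0]
finger_gap: 0.156
finger_force: 30.0
time: 14.5
position: [617.1, 195.4, 137.0]
orientation: [0.804, 0.595, 0.0, 0.0]
contact_force: [0.2, 0.5, -5.5]
finger_gap: 0.151
finger_force: 30.0
```

P1 reads about 5.5 N, twice the others and inside the loaded range only, so it is the loaded one. I raise it clear of the handles and carry it above the jack, shift (-156, -509).

```bash
python3 -m jog '[[0,0,0,15,0],[0,0,0,30,0],[0,0,0,35,0],[0,0,0,30,0],[0,0,0,20,0],[0,0,0,0,0]]'
python3 -m jog '[[0,-6,-20,0,0],[0,-11,-35,0,0],[0,-14,-45,0,0],[0,-14,-45,0,0],[0,-14,-45,0,0],[0,-14,-45,0,0],[0,-14,-45,0,0],[0,-14,-45,0,0]]'
python3 -m jog '[[0,-14,-45,0,0],[0,-14,-45,0,0],[0,-12,-40,0,0],[0,-9,-30,0,0],[0,-4,-15,0,0],[0,-2,-9,0,0],[0,0,0,0,0],[0,0,0,0,0]]'
python3 - <<'E'
from h import *
im,d=manip.get_image("side"); cv2.imwrite("pics/carry.png",im[...,::-1])
W=cloud("side",d); print(manip.state()["position"])
g=(W[...,2]>235)&(W[...,2]<262)&(np.hypot(W[...,0]-461,W[...,1]+314)<60)
print(g.sum(), cv2.minAreaRect(W[g][:,:2].astype(np.float32)) if g.sum()>5 else 0)
E
```

```text
time: 15.1
position: [618.6, 195.8, 271.3]
orientation: [0.804, 0.595, 0.003, 0.001]
contact_force: [-0.2, -0.4, -5.2]
finger_gap: 0.15
finger_force: 30.0
time: 15.9
position: [514.1, -131.4, 265.9]
orientation: [0.804, 0.595, -0.0, -0.001]
contact_force: [-0.4, 0.4, -5.6]
finger_gap: 0.151
finger_force: 30.0
time: 16.7
position: [461.1, -312.8, 266.5]
orientation: [0.804, 0.595, 0.0, -0.0]
contact_force: [0.1, 0.4, -5.2]
finger_gap: 0.149
finger_force: 30.0
[ 461.27248555 -312.61478033  266.69426452]
985 ((457.5960388183594, -305.51495361328125), (78.03121185302734, 69.01810455322266), 22.366857528686523)
```

View pics/carry.png

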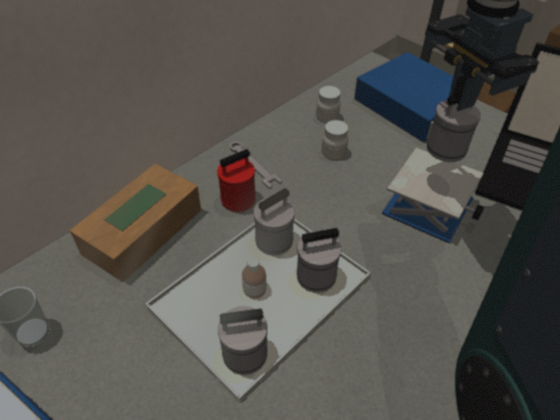

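The picture shows the canister hanging upright at px (453,128) above the jack platform at (436,183). The three others and the bottle at (254,280) are standing in place. I lower to TCP z of about 182.

```bash
python3 -m jog '[[0,0,-1,-15,0],[0,0,-0.5,-25,0],[0,0,0,-20,0],[0,0,0,-10,0],[0,0,0,-6,0],[0,0,0,-3,0],[0,0,0,-1,0],[0,0,0,0,0]]'
python3 -m jog '[[0,0,0,-1,0],[0,0,0,-1,0],[0,0,0,-0.5,0],[0,0,0,0,0],[0,0,0,0,0]]'
python3 -m jog '[[0,0,0,-0.5,0],[0,0,0,0,0],[0,0,0,0,0]]'
```

```text
time: 17.55
position: [461.4, -315.3, 187.5]
orientation: [0.804, 0.595, 0.0, 0.0]
contact_force: [-0.2, -0.5, -5.4]
finger_gap: 0.151
finger_force: 30.0
time: 18.05
position: [461.1, -315.2, 184.5]
orientation: [0.804, 0.595, 0.0, 0.0]
contact_force: [-0.8, 0.1, -6.1]
finger_gap: 0.148
finger_force: 30.0
time: 18.35
position: [461.1, -315.1, 183.9]
orientation: [0.804, 0.595, -0.0, -0.0]
contact_force: [-0.6, 0.5, -5.6]
finger_gap: 0.154
finger_force: 30.0
```

```bash
python3 -m jog '[[0,0,0.5,-0.5,0],[0,0,0,-0.5,0],[0,0,0,0,0],[0,0,0,0,0]]'
python3 -m jog '[[0,0,0,-0.5,0],[0,0,0,0,0],[0,0,0,0,0]]'
python3 -m jog '[[0,0,0,-0.5,0],[0,0,0,0,0],[0,0,0,0,0]]'
```

```text
time: 18.75
position: [461.2, -314.6, 183.1]
orientation: [0.804, 0.595, 0.0, 0.0]
contact_force: [-1.1, 0.3, -2.5]
finger_gap: 0.148
finger_force: 30.0
time: 19.05
position: [461.4, -314.7, 183.1]
orientation: [0.804, 0.595, 0.0, 0.0]
contact_force: [-0.6, 3.5, 5.5]
finger_gap: 0.148
finger_force: 30.0
time: 19.35
position: [461.6, -314.8, 183.0]
orientation: [0.804, 0.595, 0.0, 0.0]
contact_force: [-2.9, 6.2, 10.6]
finger_gap: 0.152
finger_force: 30.0
```

Contact made. I ease the load off, release slowly and back away upward.

```bash
python3 -m jog '[[0,0,0,0.4,0],[0,0,0,0.4,0],[0,0,0,0,0],[0,0,0,0,0]]'
python3 -m jog '[[0.3,0,0,0,0],[0.5,0,0,0,0],[0.5,0,0,0,0],[0.5,0,0,0,0],[0.5,0,0,0,0]]'
python3 -m jog '[[0.5,0,0,5,0],[0.5,0,0,20,0],[0.5,0,0,35,0],[0.5,0,0,35,0],[0.5,0,0,25,0],[0.5,0,0,0,0]]'
python3 -m jog '[[0.5,0,-30,0,0],[0.5,-10,-45,0,0],[0.5,-25,-50,0,0],[0.5,-30,-50,0,0],[0.5,-30,-50,0,0],[0.5,-30,-45,0,0],[0.5,-20,-20,0,0],[0.5,0,0,0,0]]'
python3 - <<'E'
from h import *
out=[]
for cam in("top","side"):
    im,d=manip.get_image(cam); out.append(im); w=cloud(cam,d)
    for n,xy,z in(("J",(461,-314),75),("P2",(487,199),0),("P3",(627,-10),0),("P4",(509,-6),0)):
        g=(w[...,2]>z+120)&(w[...,2]<z+142)&(np.hypot(w[...,0]-xy[0],w[...,1]-xy[1])<60)
        print(cam,n,np.round(cv2.minAreaRect(w[g][:,:2].astype(np.float32))[0],1),np.round(np.median(w[g][:,2]),1))
    for q in("bottle","jar"):
        for m in manip.masks_of(q,cam)[:1]: print(cam,q,np.round(m["bbox"]))
cv2.imwrite("pics/end.png",cv2.resize(np.hstack(out),(800,300))[...,::-1])
E
```

```text
time: 19.75
position: [461.4, -314.7, 183.0]
orientation: [0.804, 0.595, 0.0, 0.0]
contact_force: [-0.2, 3.2, 5.7]
finger_gap: 0.151
finger_force: 30.0
time: 20.25
position: [461.1, -314.7, 182.7]
orientation: [0.804, 0.595, -0.0, -0.0]
contact_force: [0.4, 0.2, -0.1]
finger_gap: 0.498
finger_force: 0.0
time: 20.85
position: [462.4, -315.6, 306.9]
orientation: [0.804, 0.595, 0.001, 0.003]
contact_force: [0.3, -0.2, 0.2]
finger_gap: 0.5
finger_force: 0.0
time: 21.65
position: [327.0, -583.8, 301.8]
orientation: [0.805, 0.593, -0.0, -0.0]
contact_force: [0.7, 0.4, 0.2]
finger_gap: 0.496
finger_force: 0.0
top J [ 460.1 -314.1] 206.5
top P2 [486.8 198.4] 130.7
top P3 [626.8 -11.2] 130.4
top P4 [508.4  -6.4] 130.5
top bottle [221. 232.  24.  21.]
top jar [392. 166.  30.  28.]
side J [ 460. -313.] 204.9
side P2 [486.5 200.9] 129.5
side P3 [626.7  -9.4] 129.3
side P4 [508.7  -4.8] 129.2
side bottle [255. 278.  21.  41.]
side jar [335. 140.  29.  40.]
```

View pics/end.png

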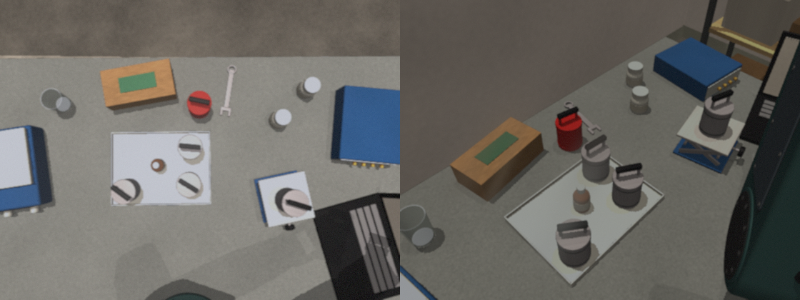

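The loaded canister stands upright on the jack at (460,-313.5), against a platform centre of (461,-314). The other three are within about 1 mm of where they were, and the bottle and jar have not moved.

```bash
python3 -c "
from workcell import manip
print(manip.job_done())"
```

```text
the job is handed in; nothing more can be done
None
```

I handed the job in at about 22 s: the loaded canister (about 5.5 N, found on the third lift; the fourth was never lifted) stands upright in the middle of the jack platform, set down with about 10 N of brief pressing, and the three others, the bottle and the jar are where they were.

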